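# Unstack the bench kit into its holders

## Robot

A 6-joint arm with a two-finger parallel gripper is mounted at the origin on a cart in front of the work surface, level with it; the furniture and walls round the work are solid. World frame = base frame: x ahead of the robot, y to its left, z up, the work surface at z = 0. Lengths are in mm, angles in rad, forces in N, time in s.
With the tool pointing down it reaches from about 275 to 750 mm from the base axis. Payload 10.2 kg.
Tool frame: the origin (TCP) lies at the very end of the fingers, on their centre line; the grasp point (between the pads) lies 19 mm behind it; z points along the fingers, y is the line along which they close (so a half turn about z gives the same grasp; the last joint's range is limited). The gripper opens to 85 mm and grips with 20 to 120 N. Pads are 22 mm wide; open, the fingers measure 114 mm over their backs; the gripper's body (76 mm by 85 mm) begins 54 mm behind the grasp point. The pads swing forward as they close: fully open they stand 13 mm farther back than shut.
Start: joints at [-1.385, 0.313, 1.498, -0, 1.331, -0.223], TCP at [208.68, -481.75, 196.394] pointing down, gripper open.
Joint ranges: [-2.94, 2.94], [-0.97, 2.17], [0.19, 2.56], [-1.23, 4.37], [0.02, 3.11], [-2.88, 2.88]. Speed limits (rad/s): [2.39, 2.39, 3.01, 3.14, 3.14, 3.14].

## Interface

Orientations are given as a unit quaternion [w, x, y, z].
In Python, from rig import monitor, eyes, job gives the robot as it stands. The module is installed in compiled form; this text tells all that it offers.
- The arm moves only by the tool send_rows, never from a script. Its argument "targets" is one flat list of numbers, 7 for each row, row after row: the turn, a rotation vector about the tool's x, y, z in degrees, then the shift along the tool's x, y, z in units of 60 mm (1.0 is 60 mm), then the opening, from -1 (shut) to 1 (fully open), so that 0 is half open. A call has 1 to 5 rows; each row shifts and turns the commanded pose from where the row before left it, along the tool's axes as they then stand; what a row does not reach is not made up. A row lasts 1/8 s, in which the tool goes at most 62.5 mm and 10.7 degrees, less where a joint would pass 70% of its speed; a pose out of reach is approached as far as the arm can. A call is refused whole if a number of a shift passes 1 or a number of a turn 10.7, either way. A call with a gripper value outside its range is refused whole. The fingers move at their own pace and stop on an object; "newtons" is the grip in N (left out, the last holds). Time passes only in rows, so rows that do not move let the fingers close. It gives the time, the measured TCP pose, the force, the opening and the grip force at its end, in the units of the state.
- monitor.sense(): the state, without advancing time (a new reading comes with each control period).
- eyes.capture(name): name is "scene" or "top" or "wrist"; returns a dict with "img" (420x560x3 uint8, red, green, blue), "K" (3x3 intrinsics, pixels), "R" (3x3) and "t" (3): a world point X has camera coordinates R X + t. Camera axes: x right, y down, z forward; pixel columns grow to the right and rows downward; lengths in mm; the calibration is good to about 2 mm. A picture is of the moment at which its call begins. There is no depth.
- job.finish_job(): hands the job in; it is judged then, once.
The state is a dict: "time_s": time; "joints": joint angles; "dq": joint speeds; "tau": joint torques, N m; "eef_pos": TCP position; "ee_rot": TCP orientation; "force": force on the tool from outside, world axes, zero at the start; "wrist_torque": the same for the moment, N m; "grip_width": opening from 0.0 (shut) to 1.0 (fully open); "grip_force": force on a finger pad.
Only numpy, scipy, OpenCV 4.12 (cv2) and the standard library are available. Lean on these libraries where they do the work, as an engineer would, in place of code of your own. Each camera call takes 0.05 s, during which the arm holds its last target. There are 200 camera calls.

## Task

Small kit has been piled up on the steel bench block. Take the stack apart from the top down and put each piece, in that order, into the grey plastic holder whose recess is cut to its outline (dropper bottle in the round one, wood block in the square one, sanding block in the long narrow one, steel bench block in the big oblong one), so that each stands upright as it stood in the stack, flat on the recess floor. Leave the paint jar and the mixing cup standing where they are.

Things in the scene. Friction and masses are not known exactly. Their poses are not given: they have to be found in the camera images.
- paint_bottle: dropper paint bottle with a black pointed cap, top of the stack, upright on the wood block; body round, 24 to 26 mm across up to 50 mm high (grip here), narrow cap (about 14 mm) up to 75 mm; about 0.03 kg. Origin: centre of its underside, z up
- wood_block: pale square wood block 30 x 30 mm, 22 mm high, lying on the sanding block under the bottle; about 0.03 kg. Origin: centre of its underside; z up, but its sides are turned 20 degrees clockwise, seen from above, from its x and y axes
- sanding_block: pale wooden sanding block 35 x 70 mm, 22 mm high, lying on the steel bench block; about 0.06 kg. Origin: centre of its underside; z up, but its body is turned 24 degrees clockwise, seen from above, in its frame: the 35 mm side runs along its x axis turned so, the 70 mm side along its y axis turned so
- bench_block: flat steel bench block with a thin black rubber foot, 60 mm (its x) x 90 mm (its y), 18 mm high, the lowest of the stack, lying on the bench; about 0.5 kg. Origin: centre of its underside, z up
- bottle_holder: grey plastic holder fixed on the bench, 62 x 62 mm outside, 9 mm high, with one round recess (diameter 42 mm), 6 mm deep, lined with black rubber: the place of the dropper bottle. Origin: centre of its underside; the recess is centred on it, its floor 3 mm and its rim 9 mm above the origin; z up
- block_holder: grey plastic holder fixed on the bench, 66 x 66 mm outside, 9 mm high, with one square recess (46 x 46 mm), 6 mm deep, lined with black rubber: the place of the wood block. Origin: centre of its underside; the recess is centred on it, its floor 3 mm and its rim 9 mm above the origin; z up
- sanding_holder: grey plastic holder fixed on the bench, 71 x 106 mm outside, 9 mm high, with one long narrow recess (51 (its x) x 86 (its y) mm), 6 mm deep, lined with black rubber: the place of the sanding block. Origin: centre of its underside; the recess is centred on it, its floor 3 mm and its rim 9 mm above the origin; z up
- bench_holder: grey plastic holder fixed on the bench, 96 x 126 mm outside, 9 mm high, with one big oblong recess (76 (its x) x 106 (its y) mm), 6 mm deep, lined with black rubber: the place of the steel bench block. Origin: centre of its underside; the recess is centred on it, its floor 3 mm and its rim 9 mm above the origin; z up
- paint_jar: paint jar with a green lid, 56 mm across, 62 mm high, loose on the bench: a bystander to leave alone. Origin: centre of its underside
- mixing_cup: light open plastic mixing cup, 77 mm across the rim, 68 mm high, loose on the bench: a bystander to leave alone. Origin: centre of its underside

How it is judged:
By the outcome, as a careful person would: the job done as asked, in the order asked, and still so for the second after the job is handed in, with the robot touching nothing.
It also fails if it takes over 109 s, if anything falls off the work surface, if the arm or the gripper's body presses on something with over 40 N, if the wrist force passes 120 N, or if a joint passes its speed limit or range.

## Working session

There is one attempt and no reset: what is moved stays moved. The work goes in short steps, Python scripts to look and compute and a tool call to move; the robot and the scene stay as the last step left them, time stands still between calls to the robot, and variables do not carry over. Pictures are saved under pics/ and viewed, at most 14 in all, crops included, and the job is handed in when it is done.

Besides the shell and the picture viewer there is one more tool, called after ">>>" as a command line: name --argument value ..., lists and objects as JSON in quotes. send_rows: Moves the arm, as the interface text tells. Its arguments: {"type":"object","properties":{"targets":{"type":"array","items":{"type":"number"}},"newtons":{"type":"number"}},"required":["targets"]}

```bash
mkdir -p pics; python3 - <<'E'
from rig import monitor, eyes
import cv2,numpy as np,pickle
d={}
for n in ("scene","top"):
    c=eyes.capture(n);d[n]=c
    cv2.imwrite(f"pics/{n}0.png",cv2.resize(c["img"][:,:,::-1],(784,588),interpolation=cv2.INTER_CUBIC))
    print(n,c["K"].round(1).tolist(),c["R"].round(3).tolist(),c["t"].round(1).tolist())
pickle.dump(d,open("c0.pkl","wb"))
s=monitor.sense();print(s)
E
```

```text
scene [[479.6, 0.0, 281.2], [0.0, 479.6, 219.0], [0.0, 0.0, 1.0]] [[-0.835, -0.551, 0.004], [-0.22, 0.327, -0.919], [0.505, -0.768, -0.394]] [452.5, 175.9, 843.6]
top [[440.7, 0.0, 271.7], [0.0, 440.7, 202.5], [0.0, 0.0, 1.0]] [[0.044, -0.999, -0.002], [-0.976, -0.042, -0.212], [0.212, 0.011, -0.977]] [-6.1, 552.1, 934.0]
{'time_s': 0.1, 'joints': array([-1.38534745e+00,  3.13418178e-01,  1.49832622e+00,  2.89149201e-05,
        1.33095908e+00, -2.23402204e-01]), 'dq': array([ 0.00159243, -0.00084569, -0.00056454,  0.00088948, -0.00098518,
       -0.00030009]), 'tau': array([ 2.70706114e-03, -4.12899256e+01, -2.60141981e+01, -1.26815016e-04,
        3.04258589e-03,  6.90064581e-06]), 'eef_pos': array([ 208.66630335, -481.48686156,  195.89309708]), 'ee_rot': array([-5.55046838e-04,  9.79178311e-01,  2.03001296e-01,  2.45784585e-05]), 'force': array([-0.58095081,  1.18467846, -0.33461295]), 'wrist_torque': array([-0.02677885, -0.01793687,  0.00371518]), 'grip_force': 0.0, 'grip_width': 0.9987101748454651}
```

View pics/top0.png

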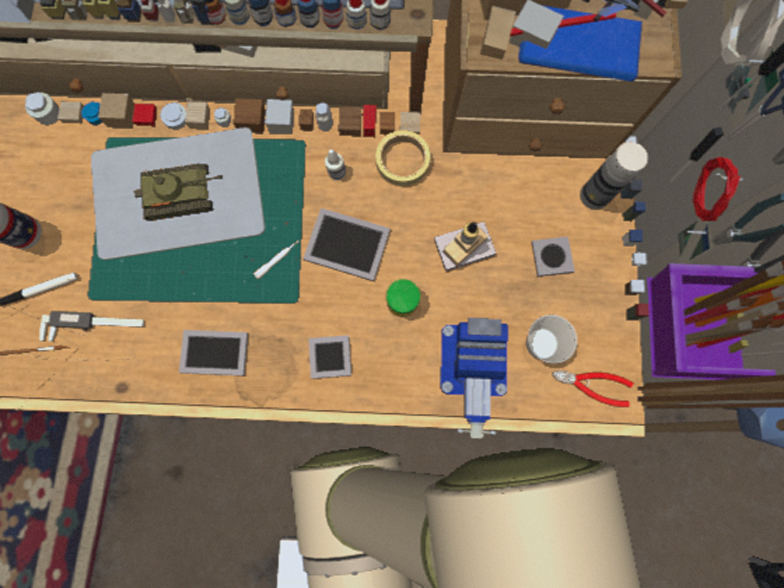

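View pics/scene0.png

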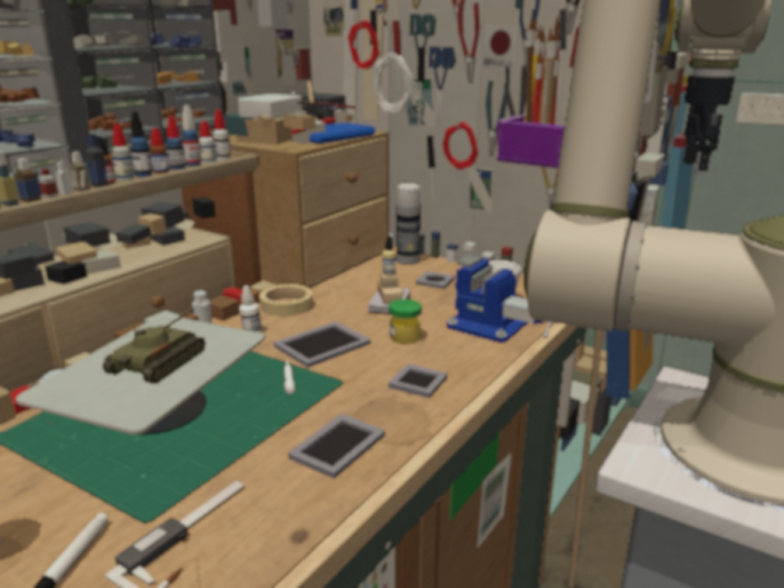

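Top view (784 px wide): stack at (465,243), bench holder (347,244), bottle holder (553,256), block holder (329,357) and sanding holder (214,353). The jar is at (403,296), the cup at (551,340), and a tall blue vise stands at (475,360).

```bash
cat > h.py <<'E'
from rig import monitor, eyes
import cv2,numpy as np,pickle
from scipy.spatial.transform import Rotation as Ro
def cast(c,px,z):
    px=np.atleast_2d(np.asarray(px,float));K,R,t=map(np.asarray,(c["K"],c["R"],c["t"]))
    d=(R.T@np.linalg.inv(K)@np.c_[px,np.ones(len(px))].T).T;o=-R.T@t
    return o+d*((z-o[2])/d[:,2])[:,None]
def proj(c,X):
    p=np.asarray(c["K"])@(np.asarray(c["R"])@np.asarray(X,float)+np.asarray(c["t"]));return p[:2]/p[2]
def rect(P):
    (cx,cy),(w,h),a=cv2.minAreaRect(P[:,:2].astype(np.float32))
    # yaw of long side, deg, in (-90,90]
    if w<h: w,h,a=h,w,a+90
    return round(cx,1),round(cy,1),round(w,1),round(h,1),round((a+90)%180-90,1)
def tool():
    s=monitor.sense();q=s["ee_rot"];R=Ro.from_quat([q[1],q[2],q[3],q[0]]).as_matrix()
    return s,R
def plan(p,yaw=None):
    """to world p, closing line (tool y) at yaw deg: tool turn first, shift in turned tool axes, units of 60 mm"""
    s,R=tool();y=np.degrees(np.arctan2(R[1,1],R[0,1]));dz=0
    if yaw is not None:
        dz=-((yaw-y+90)%180-90)
    # fix tilt too: desired downward frame
    a=np.radians(y-dz);Y=np.array([np.cos(a),np.sin(a),0]);Z=np.array([0,0,-1.]);D=np.c_[np.cross(Y,Z),Y,Z]
    rv=Ro.from_matrix(R.T@D).as_rotvec(degrees=True)
    d=D.T@(np.array(p)-s["eef_pos"])/60
    print("t",round(s["time_s"],2),"pos",s["eef_pos"].round(1),"yaw",y.round(1),"j6",s["joints"][5].round(2),"F",s["force"].round(1),"w",round(s["grip_width"],3),"gf",round(s["grip_force"],1),"\n turn",rv.round(2),"then shift",d.round(3))
E
python3 - <<'E'
from h import *
d=pickle.load(open("c0.pkl","rb"));c=d["top"];im=c["img"]
hsv=cv2.cvtColor(im,cv2.COLOR_RGB2HSV)
m=((hsv[...,2]<75)).astype(np.uint8)
cs,_=cv2.findContours(m,cv2.RETR_EXTERNAL,cv2.CHAIN_APPROX_NONE)
for n,(u,v) in dict(bench=(347,244),bottle=(553,256),block=(329,357),sand=(214,353)).items():
    for k in cs:
        if cv2.contourArea(k)>80 and cv2.pointPolygonTest(k,(u/1.4,v/1.4),True)>-3:
            print(n,rect(cast(c,k[:,0,:],9)))
print("cap",cast(c,[(472/1.4,228/1.4)],135).round(),"stack base",cast(c,[(465/1.4,245/1.4)],18).round(), "jar",cast(c,[(403/1.4,296/1.4)],62).round(),"cup",cast(c,[(551/1.4,340/1.4)],68).round(),"vise top",cast(c,[(485/1.4,325/1.4)],80).round())
b=cast(c,[(472/1.4,228/1.4)],135)[0]
plan([b[0]-60,b[1],300],-90)
w=eyes.capture("wrist");s,R=tool();print("camera centre in tool frame",R.T@(-np.array(w["R"]).T@w["t"]-s["eef_pos"]),"axis",(R.T@np.array(w["R"]).T).round(2).tolist(),np.array(w["K"]).round().tolist())
E
```

```text
bench (630.8, 80.5, 103.5, 73.9, 75.1)
bottle (624.4, -272.8, 37.7, 35.9, -0.7)
block (436.2, 97.8, 43.7, 41.7, 3.8)
sand (434.9, 290.6, 83.7, 48.5, 89.9)
cap [[ 627. -118.  135.]] stack base [[ 634. -122.   18.]] jar [[532. -19.  62.]] cup [[ 471. -253.   68.]] vise top [[ 488. -147.   80.]]
t 0.1 pos [ 208.7 -481.5  195.9] yaw -66.6 j6 -0.22 F [-0.6  1.2 -0.3] w 0.999 gf 0.0 
 turn [-0.06 -0.   23.43] then shift [ 5.975 -6.065 -1.735]
camera centre in tool frame [  65.7380494     0.54747833 -177.55158277] axis [[0.0, -0.97, -0.26], [1.0, 0.0, -0.0], [0.0, -0.26, 0.97]] [[365.0, 0.0, 275.0], [0.0, 365.0, 206.0], [0.0, 0.0, 1.0]]
```

>>> send_rows --targets '[0,0,7.8,0,0,0,1,0,0,7.8,0,0,0,1,0,0,7.8,0,0,-0.7,1,0,0,0,0.7,-0.6,0,1,0,0,0,0.7,-0.6,0,1]' --newtons 40

```text
time_s: 0.78
eef_pos: [293.4, -408.9, 238.4]
ee_rot: [0.0, 1.0, -0.001, 0.0]
force: [0.4, -1.0, 0.0]
grip_width: 1.004
grip_force: 0.0
```

>>> send_rows --targets '[0,0,0,0.7,-0.6,0,1,0,0,0,0.7,-0.6,0,1,0,0,0,0.7,-0.6,0,1,0,0,0,0.7,-0.6,0,1,0,0,0,0.7,-0.6,0,1]'

```text
time_s: 1.4
eef_pos: [503.7, -228.2, 238.2]
ee_rot: [-0.0, 1.0, 0.0, -0.0]
force: [0.7, -1.7, 1.0]
grip_width: 0.998
grip_force: 0.0
```

>>> send_rows --targets '[0,0,0,0.7,-0.6,0,1,0,0,0,0.6,-0.6,0,1,0,0,0,0.4,-0.1,0,1,0,0,0,0,0,0,1,0,0,0,0,0,0,1]'

```text
time_s: 2.02
eef_pos: [604.0, -151.9, 238.1]
ee_rot: [-0.0, 1.0, -0.0, -0.0]
force: [-0.2, -0.1, -0.3]
grip_width: 0.998
grip_force: 0.0
```

```bash
python3 - <<'E'
from h import *
w=eyes.capture("wrist");pickle.dump(w,open("w1.pkl","wb"))
cv2.imwrite("pics/w1.png",cv2.resize(w["img"][:,:,::-1],(784,588),interpolation=cv2.INTER_CUBIC))
plan([627,-118,240],-90)
E
```

```text
t 2.08 pos [ 603.9 -152.1  238.4] yaw -90.0 j6 1.14 F [-0.2  0.3  0.1] w 1.004 gf 0.0 
 turn [-0.    0.02 -0.02] then shift [ 0.384 -0.568 -0.027]
```

View pics/w1.png

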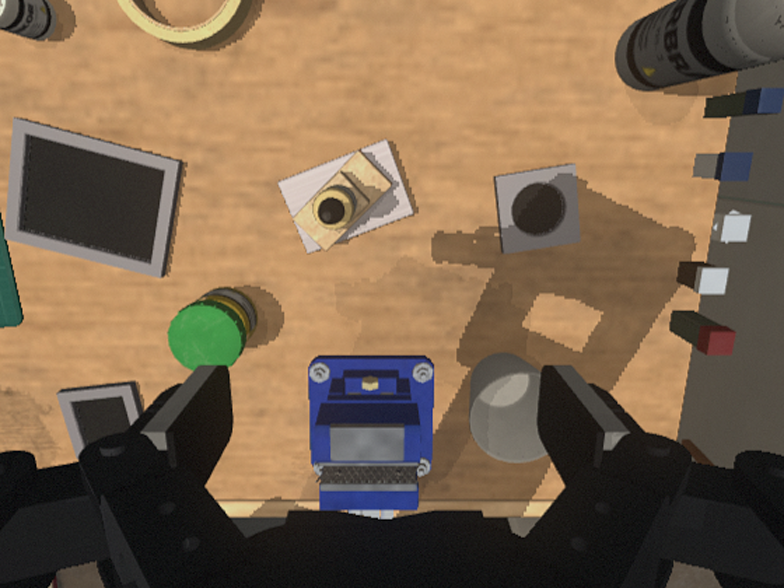

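Wrist view: bottle cap at (331,211) on the stack, whose steel corners are about (277,184), (388,141), (413,212), (305,252). The sanding block runs diagonally from (295,210) to (392,190), and the bottle holder's round recess is at (539,209).

```bash
python3 - <<'E'
from h import *
c=pickle.load(open("w1.pkl","rb"));d=pickle.load(open("c0.pkl","rb"));im=c["img"]
hsv=cv2.cvtColor(im,cv2.COLOR_RGB2HSV)
m=(hsv[...,2]<75).astype(np.uint8)
cs,_=cv2.findContours(m,cv2.RETR_EXTERNAL,cv2.CHAIN_APPROX_NONE)
for n,(u,v),z in (("bench",(90,195),9),("bottle",(539,209),9),("cap",(331,211),125)):
    for k in cs:
        if cv2.contourArea(k)>80 and cv2.pointPolygonTest(k,(u/1.4,v/1.4),True)>-2: print(n,rect(cast(c,k[:,0,:],z)))
print("steel",rect(cast(c,np.array([(277,184),(388,141),(414,212),(305,252)])/1.4,18)))
# cap tip two-view triangulation
t=d["top"];h=cv2.cvtColor(t["img"],cv2.COLOR_RGB2HSV)[155:175,325:350,2]<70
ys,xs=np.nonzero(h);p=(xs.mean()+325,ys.mean()+155);print("cap px top",p,h.sum(),[(z,cast(t,[p],z)[0][:2].round(1)) for z in (115,125,135)])
# crop
x0,y0=180,85;cv2.imwrite("pics/w1c.png",cv2.resize(im[y0:y0+110,x0:x0+130,::-1],None,fx=5.5,fy=5.4,interpolation=cv2.INTER_CUBIC))
E
```

```text
bench (632.8, 80.0, 105.8, 75.5, 75.1)
bottle (625.6, -273.7, 41.0, 40.9, 3.7)
cap (637.9, -121.9, 14.2, 13.5, -1.2)
steel (635.4, -122.3, 91.3, 56.6, -69.8)
cap px top (np.float64(336.9117647058824), np.float64(163.05882352941177)) 34 [(115, array([ 633.1, -119.9])), (125, array([ 629.9, -118.5])), (135, array([ 626.7, -117.1]))]
```

View pics/w1c.png

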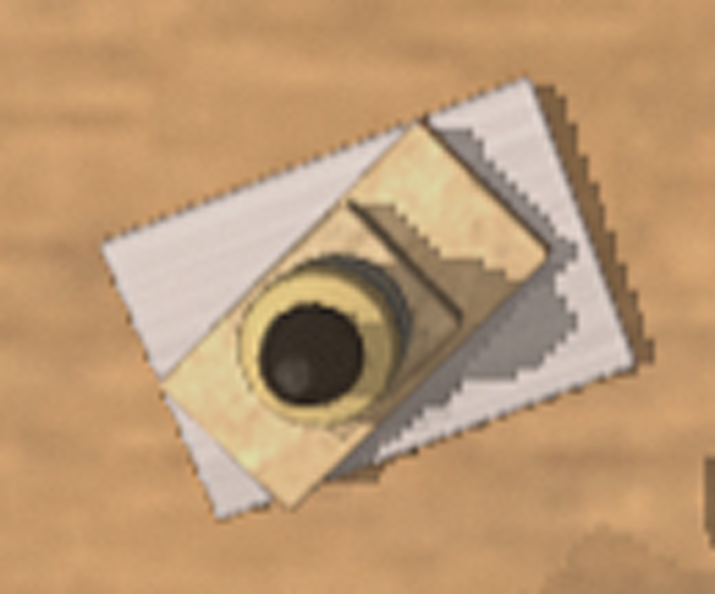

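```bash
python3 - <<'E'
from h import *
c=pickle.load(open("w1.pkl","rb"))
f=lambda P,z:cast(c,np.array(P)/[5.5,5.4]+[180,85],z)
print("disc",f([(318,345)],112),"diam",np.ptp(f([(238,345),(396,345),(318,263),(318,426)],112),0))
print("sand",rect(f([(425,122),(548,252),(292,508),(162,380)],40)))
print("wood edge",f([(350,203),(462,322)],62).round(1))
print("steel",rect(f([(105,243),(528,80),(632,365),(218,520)],18)))
p=f([(318,345)],112)[0];plan([p[0],p[1],150],-90)
E
```

```text
disc [[ 637.44174469 -121.7075579   112.        ]] diam [24.78720291 23.74254295  0.        ]
sand (634.4, -121.8, 68.7, 34.1, -46.4)
wood edge [[ 656.8 -122.8   62. ]
 [ 636.1 -141.9   62. ]]
steel (635.0, -122.3, 88.9, 59.1, -69.3)
t 2.08 pos [ 603.9 -152.1  238.4] yaw -90.0 j6 1.14 F [-0.2  0.3  0.1] w 1.004 gf 0.0 
 turn [-0.    0.02 -0.02] then shift [ 0.558 -0.506  1.473]
```

>>> send_rows --targets '[0,0,0,0.56,-0.5,0,1,0,0,0,0,0,0.4,1,0,0,0,0,0,0.8,0.6,0,0,0,0,0,0.8,0.2,0,0,0,0,0,0.6,0.1]' --newtons 30

```text
time_s: 2.7
eef_pos: [636.9, -122.1, 80.7]
ee_rot: [-0.0, 1.0, -0.0, -0.001]
force: [0.6, 0.3, 0.5]
grip_width: 0.548
grip_force: 0.0
```

>>> send_rows --targets '[0,0,0,0,0,0.12,0,0,0,0,0,0,0,-0.1,0,0,0,0,0,0,-0.1]'

```text
time_s: 3.08
eef_pos: [639.0, -122.0, 77.2]
ee_rot: [0.001, 1.0, 0.0, 0.001]
force: [0.4, -0.1, 0.3]
grip_width: 0.452
grip_force: 0.0
```

```bash
python3 - <<'E'
from h import *
plan([637.4,-121.7,75],-90)
w=eyes.capture("wrist")
cv2.imwrite("pics/w2.png",w["img"][:,:,::-1])
E
```

```text
t 3.08 pos [ 639.  -122.    77.2] yaw -90.0 j6 1.2 F [ 0.4 -0.1  0.3] w 0.452 gf 0.0 
 turn [ 0.06 -0.17  0.01] then shift [-0.026 -0.006  0.037]
```

View pics/w2.png

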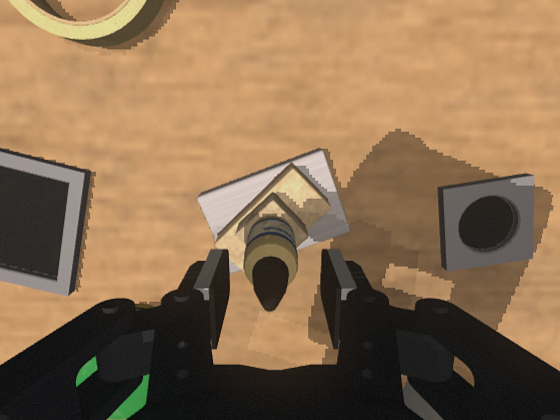

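The bottle at (270,250) is centred between the pads (225 and 325). Closing and lifting.

>>> send_rows --targets '[0,0,0,0,0,0,-0.35,0,0,0,0,0,0,-0.6,0,0,0,0,0,0,-1,0,0,0,0,0,0,-1,0,0,0,0,0,0,-1]' --newtons 30

```text
time_s: 3.75
eef_pos: [638.3, -121.6, 75.5]
ee_rot: [0.0, 1.0, 0.0, 0.0]
force: [-0.5, 0.9, 4.4]
grip_width: 0.155
grip_force: 29.5
```

>>> send_rows --targets '[0,0,0,0,0,-0.1,-1,0,0,0,0,0,-0.2,-1,0,0,0,0,0,-0.4,-1,0,0,0,0,0,0,-1,0,0,0,0,0,0,-1]'

```text
time_s: 4.38
eef_pos: [637.8, -121.5, 116.5]
ee_rot: [-0.0, 1.0, 0.0, -0.0]
force: [-1.1, -0.5, -1.2]
grip_width: 0.152
grip_force: 29.3
```

```bash
python3 - <<'E'
from h import *
plan([625.2,-273.5,60],-90)
E
```

```text
t 4.38 pos [ 637.8 -121.5  116.5] yaw -90.0 j6 1.2 F [-1.1 -0.5 -1.2] w 0.152 gf 29.3 
 turn [-0.02  0.06  0.02] then shift [-0.21   2.533  0.942]
```

```bash
python3 - <<'E'
from h import *
w=eyes.capture("wrist");s=eyes.capture("scene")
a=w["img"][150:400,180:380,::-1];b=s["img"][100:250,200:400,::-1]
cv2.imwrite("pics/w3.png",np.hstack([cv2.resize(a,(400,500)),cv2.resize(b,(400,500))]))
E
```

```text
(no output)
```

View pics/w3.png

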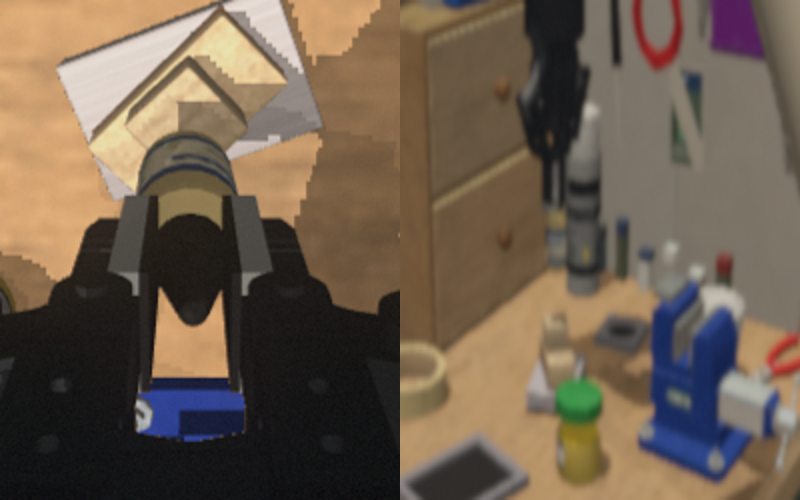

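```bash
python3 - <<'E'
from h import *
w=eyes.capture("wrist");s=eyes.capture("scene")
for z in (40,62,80,100,116,130,140,150,160,170,180): print(z,proj(w,[637.8,-121.5,z]).round(1),proj(s,[637.8,-121.5,z]).round(1), (365/(np.array(w["R"])@[637.8,-121.5,z]+w["t"])[2]).round(2))
E
```

```text
40 [274.4 203. ] [276.3 203.2] 1.39
62 [274.3 211.4] [276.3 195.2] 1.52
80 [274.3 219.5] [276.3 188.6] 1.63
100 [274.2 230.1] [276.3 181.2] 1.79
116 [274.1 240.1] [276.3 175.2] 1.93
130 [274.  250.3] [276.3 169.9] 2.08
140 [274.  258.7] [276.3 166.1] 2.2
150 [273.9 268. ] [276.3 162.2] 2.34
160 [273.8 278.6] [276.3 158.4] 2.5
170 [273.7 290.7] [276.3 154.5] 2.67
180 [273.6 304.6] [276.3 150.5] 2.88
```

Cap tip row 310 and bottle bottom row 180 give z of about 182 and 103, so the bottle is held as planned. Moving to the round holder.

>>> send_rows --targets '[0,0,0,-0.05,0.6,0,-1,0,0,0,-0.06,0.7,0,-1,0,0,0,-0.05,0.7,0,-1,0,0,0,-0.05,0.53,0,-1,0,0,0,0,0,0,-1]'

```text
time_s: 5.2
eef_pos: [624.8, -275.5, 116.4]
ee_rot: [-0.0, 1.0, -0.001, -0.0]
force: [-0.5, 0.8, -0.3]
grip_width: 0.154
grip_force: 29.3
```

>>> send_rows --targets '[0,0,0,0,0,0.6,-1,0,0,0,0,0,0.6,-1,0,0,0,0,0,0.3,-1,0,0,0,0,0,0,-1,0,0,0,0,0,0,-1]'

```text
time_s: 5.82
eef_pos: [626.4, -273.6, 28.9]
ee_rot: [0.001, 1.0, 0.0, 0.001]
force: [-1.2, -0.6, -0.1]
grip_width: 0.149
grip_force: 29.3
```

```bash
python3 - <<'E'
from h import *
plan([625.2,-273.5,16.5],-90)
E
```

```text
t 5.83 pos [ 626.4 -273.6   28.9] yaw -90.0 j6 0.99 F [-1.2 -0.6 -0.1] w 0.149 gf 29.3 
 turn [ 0.08 -0.12  0.04] then shift [-0.021 -0.002  0.206]
```

>>> send_rows --targets '[0,0,0,0,0,0.08,-1,0,0,0,0,0,0.05,-1,0,0,0,0,0,0.02,-1,0,0,0,0,0,0,-1,0,0,0,0,0,0,-1]'

```text
time_s: 6.45
eef_pos: [625.7, -273.4, 18.3]
ee_rot: [0.0, 1.0, 0.0, 0.0]
force: [-0.2, -0.7, -0.4]
grip_width: 0.155
grip_force: 29.3
```

>>> send_rows --targets '[0,0,0,0,0,0.02,-1,0,0,0,0,0,0,-1,0,0,0,0,0,0,-1]'

```text
time_s: 6.82
eef_pos: [625.6, -273.4, 17.0]
ee_rot: [-0.0, 1.0, 0.0, -0.0]
force: [-0.6, 0.5, -0.7]
grip_width: 0.157
grip_force: 29.3
```

>>> send_rows --targets '[0,0,0,0,0,0.015,-1,0,0,0,0,0,0.01,-1,0,0,0,0,0,0,-1]'

```text
time_s: 7.2
eef_pos: [626.1, -273.5, 16.5]
ee_rot: [0.0, 1.0, 0.0, 0.001]
force: [-0.3, 0.5, 5.8]
grip_width: 0.155
grip_force: 30.1
```

>>> send_rows --targets '[0,0,0,0,0,0.01,-1,0,0,0,0,0,0,-1,0,0,0,0,0,0,-1]'

```text
time_s: 7.58
eef_pos: [626.4, -273.6, 16.5]
ee_rot: [0.001, 1.0, 0.0, 0.001]
force: [-1.7, 1.1, 8.5]
grip_width: 0.158
grip_force: 30.4
```

Contact at z 16.5 as predicted; releasing.

>>> send_rows --targets '[0,0,0,0,0,-0.01,-0.6,0,0,0,0,0,0,-0.45,0,0,0,0,0,0,-0.2,0,0,0,0,0,0,0.1,0,0,0,0,0,0,0.3]'

```text
time_s: 8.2
eef_pos: [625.6, -273.4, 15.4]
ee_rot: [-0.0, 1.0, 0.0, -0.0]
force: [-0.1, 0.1, -1.0]
grip_width: 0.647
grip_force: 0.0
```

>>> send_rows --targets '[0,0,0,0,0,-0.2,0.5,0,0,0,0,0,-0.6,0.6,0,0,0,0,0,-0.8,0.6,0,0,0,0,0,-0.8,0.6,0,0,0,0,-0.6,-0.6,0.6]'

```text
time_s: 8.82
eef_pos: [625.5, -238.9, 198.5]
ee_rot: [0.001, 1.0, -0.001, 0.001]
force: [0.8, -0.2, -1.9]
grip_width: 0.798
grip_force: 0.0
```

>>> send_rows --targets '[0,0,0,-0.2,-0.8,0,0.6,0,0,0,-0.2,-0.8,0,0.6,0,0,0,0,-0.3,0,0.6,0,0,0,0,0,0,0.6,0,0,0,0,0,0,0.6]'

```text
time_s: 9.45
eef_pos: [601.8, -124.7, 195.5]
ee_rot: [0.0, 1.0, -0.0, 0.0]
force: [0.1, 0.8, 0.1]
grip_width: 0.796
grip_force: 0.0
```

```bash
python3 - <<'E'
from h import *
w=eyes.capture("wrist");pickle.dump(w,open("w4.pkl","wb"))
cv2.imwrite("pics/w4.png",cv2.resize(w["img"][:,:,::-1],(784,588),interpolation=cv2.INTER_CUBIC))
plan([636.3,-121.4,150],42.7)
E
```

```text
t 9.5 pos [ 601.7 -124.8  195.3] yaw -90.1 j6 1.18 F [-0.4 -0.  -1.2] w 0.8 gf 0.0 
 turn [1.000e-02 0.000e+00 4.724e+01] then shift [ 0.349 -0.462  0.755]
```

View pics/w4.png

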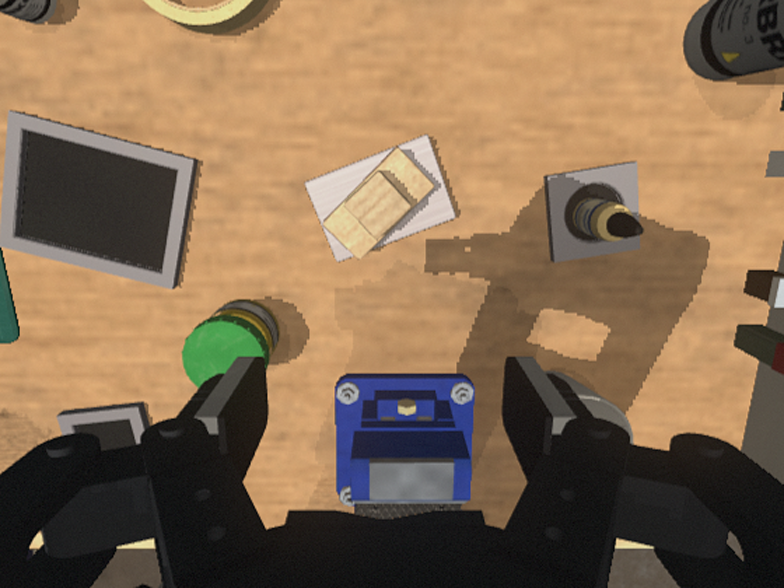

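The bottle stands in its recess at (600,215), and the wood block is visible on the stack at (380,197). Turning the tool so it closes across both wooden pieces.

>>> send_rows --targets '[0,0,-10.2,0,0,0,0.6,0,0,-10.2,0,0,0,0.6,0,0,-10.2,0,0,0,0.6,0,0,-10.2,0,0,0,0.6,0,0,-10.2,0,0,0,0.6]'

```text
time_s: 10.12
eef_pos: [601.6, -124.7, 195.2]
ee_rot: [-0.0, 0.902, 0.433, -0.0]
force: [-0.0, -0.3, -0.6]
grip_width: 0.799
grip_force: 0.0
```

>>> send_rows --targets '[0,0,-10.2,0,0,0,0.6,0,0,-10.2,0,0,0,0.6,0,0,-10.2,0,0,0,0.6,0,0,-10.2,0,0,0,0.6,0,0,-10.2,0,0,0,0.6]'

```text
time_s: 10.75
eef_pos: [601.6, -124.7, 195.2]
ee_rot: [-0.0, 0.627, 0.779, -0.0]
force: [-0.1, 0.8, -1.1]
grip_width: 0.801
grip_force: 0.0
```

>>> send_rows --targets '[0,0,-10.2,0,0,0,0.6,0,0,-10.2,0,0,0,0.6,0,0,-10.2,0,0,0,0.6,0,0,0,0,0,0,0.6,0,0,0,0,0,0,0.6]'

```text
time_s: 11.38
eef_pos: [601.6, -124.0, 195.3]
ee_rot: [-0.0, 0.404, 0.915, -0.0]
force: [-0.1, -0.1, 0.3]
grip_width: 0.801
grip_force: 0.0
```

```bash
python3 - <<'E'
from h import *
plan([636.3,-121.4,90],42.7)
w=eyes.capture("wrist");pickle.dump(w,open("w5.pkl","wb"))
p=proj(w,[636,-121,40]).astype(int);x0,y0=p-[65,55];print(x0,y0)
cv2.imwrite("pics/w5.png",cv2.resize(w["img"][y0:y0+110,x0:x0+130,::-1],None,fx=5,fy=5,interpolation=cv2.INTER_CUBIC))
E
```

```text
t 11.38 pos [ 601.6 -124.   195.3] yaw 42.4 j6 -1.13 F [-0.1 -0.1  0.3] w 0.801 gf 0.0 
 turn [-0.01 -0.01 -0.32] then shift [-0.361  0.455  1.755]
238 147
```

View pics/w5.png

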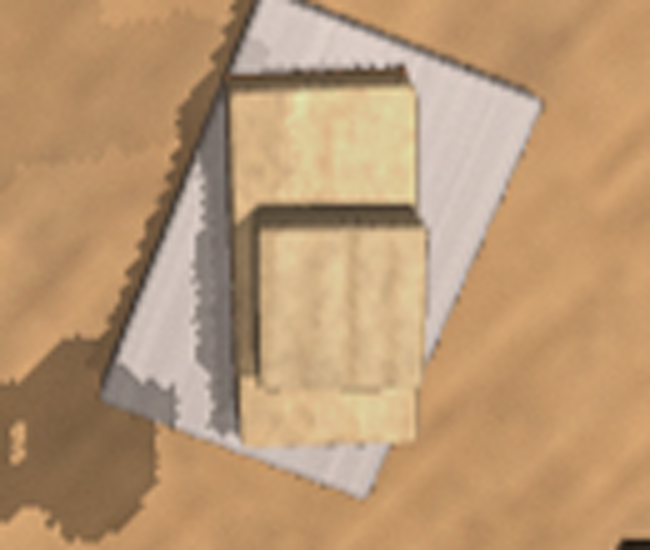

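```bash
python3 - <<'E'
from h import *
c=pickle.load(open("w5.pkl","rb"))
f=lambda P,z:cast(c,np.array(P)/5+[238,147],z)
r=rect(f([(259,226),(427,226),(421,388),(262,387)],62));print("wood",r)
print("sand",rect(f([(230,85),(415,85),(415,442),(241,444)],40)))
plan([r[0],r[1],48],42.7)
E
```

```text
wood (636.5, -120.4, 29.7, 29.3, -47.6)
sand (634.4, -120.0, 70.3, 33.9, -45.7)
t 11.43 pos [ 601.6 -123.9  195.4] yaw 42.4 j6 -1.13 F [-0.3 -0.1  0.1] w 0.795 gf 0.0 
 turn [-0.   -0.01 -0.27] then shift [-0.353  0.467  2.456]
```

The crop shows the wood block's top at x 259-427, y 226-388, and both views agree to 1 mm. Descending and gripping.

>>> send_rows --targets '[0,0,0,-0.35,0.47,0.3,0.6,0,0,0,0,0,0.7,0.6,0,0,0,0,0,0.8,0.3,0,0,0,0,0,0.5,0.1,0,0,0,0,0,0.15,-0.1]'

```text
time_s: 12.05
eef_pos: [635.7, -119.6, 46.7]
ee_rot: [-0.002, 0.403, 0.915, -0.0]
force: [-0.1, -0.1, -0.6]
grip_width: 0.448
grip_force: 0.0
```

>>> send_rows --targets '[0,0,0,0,0,0,-0.2,0,0,0,0,0,0,-0.3,0,0,0,0,0,0,-0.5,0,0,0,0,0,0,-1,0,0,0,0,0,0,-1]'

```text
time_s: 12.68
eef_pos: [636.6, -119.8, 48.7]
ee_rot: [0.0, 0.402, 0.916, 0.0]
force: [-0.6, 1.1, 0.1]
grip_width: 0.004
grip_force: 0.0
```

>>> send_rows --targets '[0,0,0,0,0,0,-1,0,0,0,0,0,-0.1,-1,0,0,0,0,0,-0.3,-1,0,0,0,0,0,0,-1,0,0,0,0,0,0,-1]'

```text
time_s: 13.3
eef_pos: [636.5, -119.7, 72.6]
ee_rot: [0.0, 0.402, 0.916, 0.0]
force: [-0.3, 0.5, 0.0]
grip_width: -0.0
grip_force: 0.0
```

```bash
python3 - <<'E'
from h import *
w=eyes.capture("wrist");s=eyes.capture("scene")
a=w["img"][150:400,180:380,::-1];b=s["img"][150:250,230:330,::-1]
cv2.imwrite("pics/w6.png",np.hstack([cv2.resize(a,(400,500)),cv2.resize(b,(400,500))]))
plan([436.2,97.8,100],3.8)
E
```

```text
t 13.4 pos [ 636.3 -119.7   72.1] yaw 42.6 j6 -1.11 F [ 0.1  1.1 -0.6] w -0.004 gf 0.0 
 turn [-3.000e-02 -3.000e-02  3.882e+01] then shift [ 3.837 -3.087 -0.465]
```

View pics/w6.png

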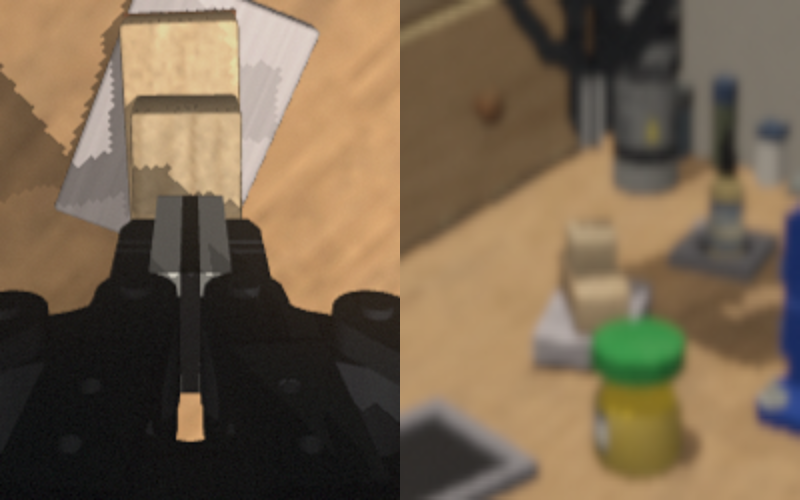

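The gripper shut on nothing just above the undisturbed wood block. In the scene view the fingertips (590,145) look well above the reported TCP, so I'm measuring the real tip height.

```bash
python3 - <<'E'
from h import *
w=eyes.capture("wrist");s=eyes.capture("scene");st,R=tool();p=st["eef_pos"]
for b in range(0,51,5):
    X=p+R@[11,0,-b]; print(b,X[2].round(),proj(w,X).round(1),proj(s,X).round(1),proj(s,p+R@[0,0,-b]).round(1))
print(proj(w,[636.5,-120.4,62]).round(1))
E
```

```text
0 72.0 [274.3 217.9] [277.  193.3] [276.4 191.9]
5 77.0 [274.3 220.9] [277.  191.5] [276.4 190. ]
10 82.0 [274.3 224. ] [277.  189.6] [276.4 188.2]
15 87.0 [274.3 227.2] [277.  187.7] [276.4 186.3]
20 92.0 [274.3 230.7] [277.  185.9] [276.4 184.5]
25 97.0 [274.3 234.4] [277. 184.] [276.4 182.6]
30 102.0 [274.3 238.3] [277.  182.1] [276.4 180.7]
35 107.0 [274.3 242.4] [277.  180.2] [276.4 178.8]
40 112.0 [274.3 246.8] [277.  178.3] [276.4 177. ]
45 117.0 [274.3 251.5] [277.  176.4] [276.4 175.1]
50 122.0 [274.3 256.6] [277.  174.5] [276.4 173.2]
[273.7 233.1]
```

Both views put the fingertips about 35-40 mm above the reported TCP. That also explains the 13 mm reading: the bottle was held by its cap. I'll calibrate with a gentle touch on the block top (z = 62).

>>> send_rows --targets '[0,0,0,0,0,0.3,-1,0,0,0,0,0,0.3,-1,0,0,0,0,0,0,-1,0,0,0,0,0,0.05,-1,0,0,0,0,0,0,-1]'

```text
time_s: 14.12
eef_pos: [636.7, -119.8, 33.7]
ee_rot: [0.0, 0.402, 0.916, 0.0]
force: [-0.3, -0.0, 0.2]
grip_width: -0.003
grip_force: 0.0
```

>>> send_rows --targets '[0,0,0,0,0,0.03,-1,0,0,0,0,0,0.02,-1,0,0,0,0,0,0,-1]'

```text
time_s: 14.5
eef_pos: [636.5, -119.7, 30.5]
ee_rot: [-0.0, 0.402, 0.916, 0.0]
force: [-0.5, 0.0, -1.0]
grip_width: -0.0
grip_force: 0.0
```

>>> send_rows --targets '[0,0,0,0,0,0.03,-1,0,0,0,0,0,0,-1,0,0,0,0,0,0,-1]'

```text
time_s: 14.88
eef_pos: [636.5, -119.7, 28.7]
ee_rot: [-0.0, 0.402, 0.916, -0.0]
force: [0.1, 0.5, 0.3]
grip_width: 0.003
grip_force: 0.0
```

>>> send_rows --targets '[0,0,0,0,0,0.03,-1,0,0,0,0,0,0,-1]'

```text
time_s: 15.12
eef_pos: [636.7, -119.8, 27.2]
ee_rot: [0.0, 0.402, 0.916, 0.0]
force: [-0.7, -0.6, 1.6]
grip_width: -0.002
grip_force: 1.3
```

>>> send_rows --targets '[0,0,0,0,0,0.03,-1,0,0,0,0,0,0,-1]'

```text
time_s: 15.38
eef_pos: [636.9, -119.8, 27.1]
ee_rot: [0.001, 0.402, 0.916, -0.0]
force: [-5.3, 2.0, 15.6]
grip_width: -0.002
grip_force: 7.4
```

>>> send_rows --targets '[0,0,0,0,0,0.02,-1,0,0,0,0,0,0,-1]'

```text
time_s: 15.62
eef_pos: [637.0, -119.8, 27.1]
ee_rot: [0.001, 0.402, 0.916, -0.0]
force: [-9.5, 3.6, 21.8]
grip_width: 0.006
grip_force: 11.4
```

Contact at TCP 27.1, so the real fingertips sit 35 mm above the reported TCP. Regrasping with that correction.

>>> send_rows --targets '[0,0,0,0,0,-0.5,-1,0,0,0,0,0,-0.3,-0.5,0,0,0,0,0,0,0.2,0,0,0,0,0,0,0.4,0,0,0,0,0,0,0.4]'

```text
time_s: 16.25
eef_pos: [636.0, -119.6, 70.7]
ee_rot: [-0.001, 0.402, 0.916, -0.0]
force: [0.1, 0.4, -0.9]
grip_width: 0.701
grip_force: 0.0
```

>>> send_rows --targets '[0,0,0,0,0,0,0.4,0,0,0,0,0,0,0.4]'

```text
time_s: 16.5
eef_pos: [636.4, -119.7, 71.6]
ee_rot: [-0.0, 0.402, 0.916, 0.0]
force: [-0.1, -0.3, -0.6]
grip_width: 0.701
grip_force: 0.0
```

```bash
python3 - <<'E'
from h import *
plan([636.5,-120.4,11.5],42.4)
w=eyes.capture("wrist")
cv2.imwrite("pics/w7.png",w["img"][:,:,::-1])
E
```

```text
t 16.5 pos [ 636.4 -119.7   71.6] yaw 42.6 j6 -1.11 F [-0.1 -0.3 -0.6] w 0.701 gf 0.0 
 turn [-0.01 -0.02  0.22] then shift [-0.009 -0.007  1.002]
```

View pics/w7.png

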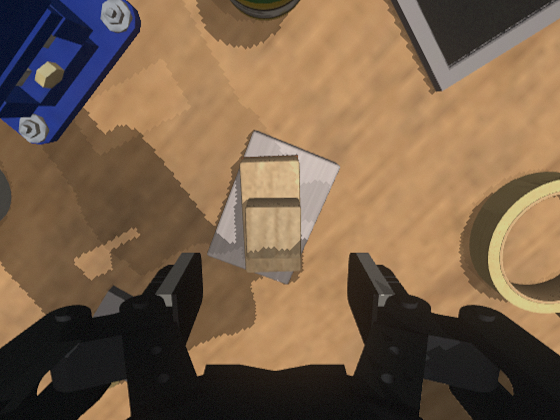

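The wood block at (274,230) is intact and centred between the pads (200 and 350). Descending and gripping.

>>> send_rows --targets '[0,0,0,0,0,0.4,0.4,0,0,0,0,0,0.4,0.2,0,0,0,0,0,0.2,0,0,0,0,0,0,0,-0.2,0,0,0,0,0,0,-0.4]'

```text
time_s: 17.18
eef_pos: [637.1, -120.0, 13.0]
ee_rot: [0.001, 0.402, 0.916, 0.0]
force: [-0.5, -1.0, -0.1]
grip_width: 0.343
grip_force: 33.5
```

>>> send_rows --targets '[0,0,0,0,0,0,-0.6,0,0,0,0,0,0,-1,0,0,0,0,0,0,-1,0,0,0,0,0,0,-1,0,0,0,0,0,0,-1]'

```text
time_s: 17.8
eef_pos: [636.7, -119.8, 12.3]
ee_rot: [0.0, 0.402, 0.916, 0.0]
force: [-1.0, 0.4, 5.8]
grip_width: 0.341
grip_force: 34.1
```

>>> send_rows --targets '[0,0,0,0,0,-0.1,-1,0,0,0,0,0,-0.3,-1,0,0,0,0,0,-0.8,-1,0,0,0,0,0,-0.3,-1,0,0,0,0,0,0,-1]'

```text
time_s: 18.42
eef_pos: [637.0, -120.0, 103.3]
ee_rot: [0.001, 0.402, 0.916, 0.0]
force: [0.1, -0.8, -1.1]
grip_width: 0.341
grip_force: 33.6
```

```bash
python3 - <<'E'
from h import *
plan([436.2,97.8,100],3.8)
E
```

```text
t 18.43 pos [ 637.  -120.   103.3] yaw 42.6 j6 -1.11 F [ 0.1 -0.8 -1.1] w 0.341 gf 33.6 
 turn [ 0.11  0.11 38.82] then shift [ 3.843 -3.099  0.056]
```

>>> send_rows --targets '[0,0,9.7,0,0,0,-1,0,0,9.7,0,0,0,-1,0,0,9.7,0,0,0,-1,0,0,9.7,0,0,0,-1,0,0,0,0.64,-0.52,0,-1]'

```text
time_s: 19.05
eef_pos: [602.4, -84.5, 99.4]
ee_rot: [-0.001, 0.685, 0.729, -0.001]
force: [0.1, 0.6, -0.3]
grip_width: 0.339
grip_force: 33.6
```

>>> send_rows --targets '[0,0,0,0.64,-0.52,0,-1,0,0,0,0.64,-0.52,0,-1,0,0,0,0.64,-0.52,0,-1,0,0,0,0.64,-0.51,0,-1,0,0,0,0.64,-0.51,0,-1]'

```text
time_s: 19.68
eef_pos: [433.4, 98.8, 100.6]
ee_rot: [-0.001, 0.683, 0.73, -0.001]
force: [1.2, 0.7, -0.7]
grip_width: 0.342
grip_force: 33.6
```

>>> send_rows --targets '[0,0,0,0,0,0.7,-1,0,0,0,0,0,0.7,-1,0,0,0,0,0,0.2,-1,0,0,0,0,0,0,-1,0,0,0,0,0,0,-1]'

```text
time_s: 20.3
eef_pos: [436.4, 97.7, 6.9]
ee_rot: [0.001, 0.683, 0.73, 0.001]
force: [-0.1, -0.8, -0.3]
grip_width: 0.34
grip_force: 33.6
```

```bash
python3 - <<'E'
from h import *
plan([436.2,97.8,-24.7],3.8)
w=eyes.capture("wrist");pickle.dump(w,open("w8.pkl","wb"))
cv2.imwrite("pics/w8.png",w["img"][:,:,::-1])
E
```

```text
t 20.3 pos [436.4  97.7   6.9] yaw 3.8 j6 -0.11 F [-0.1 -0.8 -0.3] w 0.34 gf 33.6 
 turn [0.11 0.01 0.01] then shift [ 0.003 -0.003  0.527]
```

View pics/w8.png

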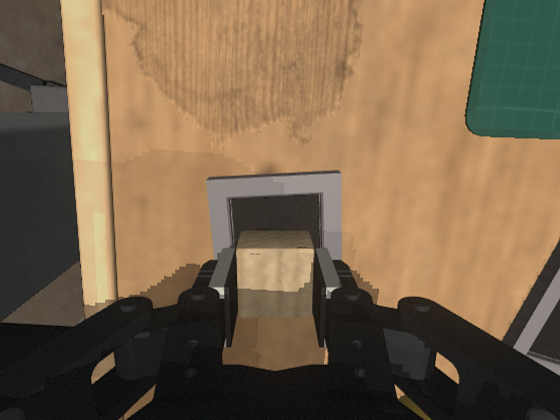

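Block at x 238-315 sits over the recess (230-322). The holder's far outer corners are (208,178) and (341,171); checking the offset along the other axis.

```bash
python3 - <<'E'
from h import *
c=pickle.load(open("w8.pkl","rb"))
o=cast(c,[(208,178),(341,171)],9)[:,:2];i=cast(c,[(230,198),(322,193)],9)[:,:2]
for P,h in((o,33),(i,23)):
    e=P[1]-P[0];L=np.hypot(*e);n=np.array([-e[1],e[0]])/L;m=P.mean(0)
    if n@(np.array([436,98])-m)<0:n=-n
    print(L.round(1),"centre",(m+n*h).round(1),"ang",np.degrees(np.arctan2(e[1],e[0])).round(1)%90)
E
```

```text
64.8 centre [438.4  98.7] ang 6.9
45.5 centre [438.8  98.2] ang 7.0
```

>>> send_rows --targets '[0,0,-2.5,0,0,0,-1,0,0,0,0.01,0.03,0.3,-1,0,0,0,0,0,0.15,-1,0,0,0,0,0,0.03,-1,0,0,0,0,0,0,-1]'

```text
time_s: 20.98
eef_pos: [437.5, 98.5, -22.5]
ee_rot: [0.0, 0.667, 0.745, 0.0]
force: [-0.1, -0.3, 0.1]
grip_width: 0.34
grip_force: 33.6
```

>>> send_rows --targets '[0,0,0,0,0,0.02,-1,0,0,0,0,0,0.01,-1,0,0,0,0,0,0,-1]'

```text
time_s: 21.35
eef_pos: [437.3, 98.5, -24.7]
ee_rot: [0.0, 0.667, 0.745, 0.0]
force: [0.1, -0.0, 0.4]
grip_width: 0.34
grip_force: 33.6
```

>>> send_rows --targets '[0,0,0,0,0,0.02,-1,0,0,0,0,0,0,-1,0,0,0,0,0,0,-1]'

```text
time_s: 21.72
eef_pos: [437.4, 98.5, -24.8]
ee_rot: [0.0, 0.667, 0.745, 0.0]
force: [-6.0, -0.6, 18.9]
grip_width: 0.34
grip_force: 35.8
```

>>> send_rows --targets '[0,0,0,0,0,-0.02,-0.3,0,0,0,0,0,0,-0.1,0,0,0,0,0,0,0.1,0,0,0,0,0,-0.2,0.2,0,0,0,0,0,-0.7,0.3]'

```text
time_s: 22.35
eef_pos: [436.1, 98.5, 29.3]
ee_rot: [-0.001, 0.667, 0.745, -0.001]
force: [1.0, -0.2, 0.1]
grip_width: 0.647
grip_force: 0.0
```

>>> send_rows --targets '[0,0,0,0,0,-0.8,0.3,0,0,0,0,0,-0.7,0.3,0,0,-9.3,0,0,0,0.3,0,0,-9.3,0,0,0,0.3,0,0,-9.3,0,0,0,0.3]'

```text
time_s: 22.98
eef_pos: [437.3, 98.5, 120.1]
ee_rot: [0.0, 0.465, 0.885, 0.0]
force: [-0.1, 0.0, -0.3]
grip_width: 0.655
grip_force: 0.0
```

>>> send_rows --targets '[0,0,-9.3,0,0,0,0.3,0,0,0,0,0,0,0.3]'

```text
time_s: 23.22
eef_pos: [437.3, 98.5, 119.9]
ee_rot: [0.0, 0.395, 0.919, 0.0]
force: [-0.2, -0.3, -0.3]
grip_width: 0.647
grip_force: 0.0
```

```bash
python3 - <<'E'
from h import *
plan([634.4,-120.9,110],43.9)
w=eyes.capture("wrist");pickle.dump(w,open("w9.pkl","wb"));s=eyes.capture("top")
a=cv2.resize(s["img"][110:280,120:430,::-1],(780,428));cv2.imwrite("pics/t9.png",a)
E
```

```text
t 23.23 pos [437.3  98.5 119.9] yaw 43.4 j6 -0.8 F [-0.2 -0.3 -0.3] w 0.647 gf 0.0 
 turn [ 0.03  0.03 -0.46] then shift [-4.913 -0.169  0.165]
```

View pics/t9.png

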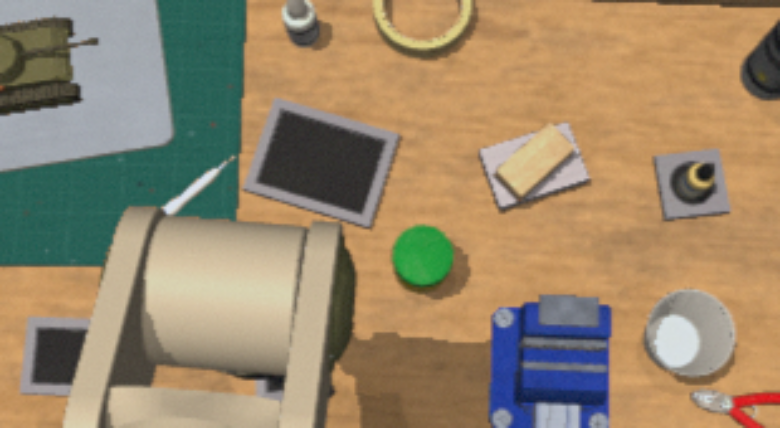

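The sanding block is untouched on the steel block at (535,162) and the bottle stands in its holder at (693,183). Going for the sanding block.

>>> send_rows --targets '[0,0,-0.5,0,0,0,0.3,0,0,0,-0.82,-0.03,0,0.3,0,0,0,-0.82,-0.03,0,0.3,0,0,0,-0.82,-0.03,0,0.3,0,0,0,-0.82,-0.03,0,0.3]'

```text
time_s: 23.95
eef_pos: [569.8, -49.3, 119.3]
ee_rot: [-0.0, 0.391, 0.92, 0.0]
force: [0.2, 0.3, 0.4]
grip_width: 0.65
grip_force: 0.0
```

>>> send_rows --targets '[0,0,0,-0.82,-0.03,0,0.3,0,0,0,-0.81,-0.02,0,0.3,0,0,0,0,0,0,0.3,0,0,0,0,0,0,0.3]'

```text
time_s: 24.45
eef_pos: [634.2, -119.8, 119.0]
ee_rot: [-0.001, 0.391, 0.92, 0.0]
force: [-0.7, -0.2, -0.8]
grip_width: 0.654
grip_force: 0.0
```

```bash
python3 - <<'E'
from h import *
plan([634.4,-120.9,-10],43.9)
c=eyes.capture("wrist");pickle.dump(c,open("w10.pkl","wb"))
im=c["img"];hsv=cv2.cvtColor(im,cv2.COLOR_RGB2HSV)
p=proj(c,[634.4,-120.9,40]);print("expected px",p, "hsv",hsv[int(p[1]),int(p[0])], hsv[int(p[1])-60,int(p[0])+60])
x,y=p.astype(int)
P=[proj(c,[634.4+a*17.5*np.cos(np.radians(43.9))+b*35*np.sin(np.radians(43.9)),-120.9+a*17.5*np.sin(np.radians(43.9))-b*35*np.cos(np.radians(43.9)),40]) for a,b in((-1,-1),(1,-1),(1,1),(-1,1))]
b=im[:,:,::-1].copy()
for q in P: cv2.circle(b,tuple(q.astype(int)),2,(0,0,255),-1)
cv2.imwrite("pics/w10.png",cv2.resize(b,(784,588),interpolation=cv2.INTER_CUBIC))
E
```

```text
t 24.45 pos [ 634.2 -119.8  119. ] yaw 44.0 j6 -1.14 F [-0.7 -0.2 -0.8] w 0.654 gf 0.0 
 turn [-0.01 -0.06  0.1 ] then shift [-0.015 -0.01   2.15 ]
expected px [273.50150347 202.00423124] hsv [ 17  96 213] [ 14 114 181]
```

View pics/w10.png

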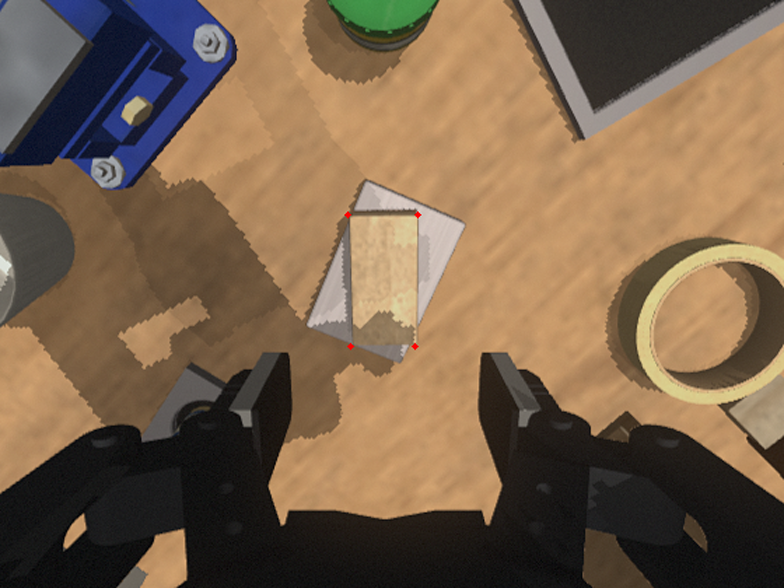

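The sanding block (350-418, 213-346) matches the predicted corners. Descending and gripping.

>>> send_rows --targets '[0,0,0,-0.01,-0.01,0.7,0.3,0,0,0,0,0,0.7,0.3,0,0,0,0,0,0.5,0.2,0,0,0,0,0,0.24,0,0,0,0,0,0,0,-0.1]' --newtons 40

```text
time_s: 25.12
eef_pos: [634.4, -120.7, -9.0]
ee_rot: [-0.0, 0.39, 0.921, 0.0]
force: [0.6, -0.0, 0.1]
grip_width: 0.458
grip_force: 0.0
```

>>> send_rows --targets '[0,0,0,0,0,0,-0.3,0,0,0,0,0,0,-0.6,0,0,0,0,0,0,-1,0,0,0,0,0,0,-1,0,0,0,0,0,0,-1]'

```text
time_s: 25.75
eef_pos: [635.1, -121.4, -8.1]
ee_rot: [0.001, 0.391, 0.921, 0.0]
force: [-1.3, 0.9, 5.9]
grip_width: 0.396
grip_force: 42.7
```

>>> send_rows --targets '[0,0,0,0,0,-0.1,-1,0,0,0,0,0,-0.3,-1,0,0,0,0,0,-0.8,-1,0,0,0,0,0,-0.8,-1,0,0,0,0,0,0,-1]'

```text
time_s: 26.38
eef_pos: [636.6, -121.9, 116.3]
ee_rot: [0.004, 0.391, 0.921, 0.0]
force: [-0.5, 0.7, -1.5]
grip_width: 0.398
grip_force: 42.0
```

```bash
python3 - <<'E'
from h import *
plan([436.2,291,100],0)
E
```

```text
t 26.38 pos [ 636.6 -121.9  116.3] yaw 44.0 j6 -1.14 F [-0.5  0.7 -1.5] w 0.398 gf 42.0 
 turn [ 0.38  0.36 44.03] then shift [ 6.882 -3.341  0.272]
```

>>> send_rows --targets '[0,0,8.8,0,0,0,-1,0,0,8.8,0,0,0,-1,0,0,8.8,0,0,0,-1,0,0,8.8,0,0,0,-1,0,0,8.8,0,0,0,-1]'

```text
time_s: 27.0
eef_pos: [634.2, -121.1, 110.4]
ee_rot: [-0.001, 0.709, 0.705, -0.0]
force: [0.1, -0.0, -1.0]
grip_width: 0.398
grip_force: 42.0
```

>>> send_rows --targets '[0,0,0,0.76,-0.37,0,-1,0,0,0,0.76,-0.37,0,-1,0,0,0,0.76,-0.37,0,-1,0,0,0,0.76,-0.37,0,-1,0,0,0,0.76,-0.37,0,-1]'

```text
time_s: 27.62
eef_pos: [522.3, 108.1, 110.6]
ee_rot: [-0.0, 0.707, 0.707, -0.0]
force: [0.1, 0.2, -0.6]
grip_width: 0.398
grip_force: 41.9
```

>>> send_rows --targets '[0,0,0,0.76,-0.37,0,-1,0,0,0,0.76,-0.37,0,-1,0,0,0,0.7,-0.37,0,-1,0,0,0,0,0,0,-1,0,0,0,0,0,0,-1]'

```text
time_s: 28.25
eef_pos: [457.0, 239.5, 110.7]
ee_rot: [0.0, 0.707, 0.707, -0.0]
force: [0.0, -0.5, -0.8]
grip_width: 0.394
grip_force: 41.9
```

```bash
python3 - <<'E'
from h import *
plan([436.9,291.2,20],0)
c=eyes.capture("wrist");pickle.dump(c,open("w11.pkl","wb"))
hsv=cv2.cvtColor(c["img"],cv2.COLOR_RGB2HSV)
m=((hsv[...,1]<40)&(hsv[...,2]>80)&(hsv[...,2]<190)).astype(np.uint8)
p=proj(c,[436.9,291.2,9]);print(p)
m=cv2.morphologyEx(m,cv2.MORPH_OPEN,np.ones((3,3)))
cs,_=cv2.findContours(m,cv2.RETR_EXTERNAL,cv2.CHAIN_APPROX_NONE)
for k in cs:
    if cv2.contourArea(k)>300: print(cv2.boundingRect(k),rect(cast(c,k[:,0,:],9)))
cv2.imwrite("pics/w11.png",c["img"][:,:,::-1])
E
```

```text
t 28.25 pos [457.  239.5 110.7] yaw 0.0 j6 0.26 F [ 0.  -0.5 -0.8] w 0.394 gf 41.9 
 turn [-0.02  0.02  0.03] then shift [ 0.862 -0.335  1.512]
[247.05969524 126.60553715]
(401, 389, 36, 31) (589.1, 35.9, 46.6, 12.9, -47.0)
(443, 293, 106, 62) (644.2, 124.6, 96.5, 37.8, -16.2)
(322, 249, 26, 41) (507.8, 176.0, 40.3, 11.9, -70.9)
(202, 249, 26, 41) (407.4, 175.8, 40.2, 12.2, 71.7)
(0, 154, 119, 103) (279.4, 236.6, 130.2, 47.7, 27.6)
(202, 146, 30, 50) (412.5, 257.7, 38.2, 22.1, -89.9)
(209, 64, 74, 89) (436.7, 303.7, 63.1, 52.6, -89.7)
```

```bash
python3 - <<'E'
from h import *
c=pickle.load(open("w11.pkl","rb"))
v=cv2.cvtColor(c["img"],cv2.COLOR_RGB2HSV)[...,2]
cs,_=cv2.findContours((v<70).astype(np.uint8),cv2.RETR_EXTERNAL,cv2.CHAIN_APPROX_NONE)
for k in cs:
    x,y,w,h=cv2.boundingRect(k)
    if cv2.contourArea(k)>300 and y<200 and 180<x<320:
        P=cast(c,k[:,0,:],9);print((x,y,w,h),P.min(0).round(1),P.max(0).round(1),rect(P))
for r in (80,90,100,110,120,130,150,170): print(r,[(int(a)) for a in np.nonzero(v[r,190:320]<70)[0][[0,-1]]+190])
E
```

```text
(215, 68, 65, 113) [413.4 250.6   9. ] [460.9 332.4   9. ] (437.1, 291.6, 81.8, 47.5, -89.8)
80 [221, 279]
90 [215, 279]
100 [216, 279]
110 [216, 279]
120 [216, 279]
130 [216, 279]
150 [217, 279]
170 [218, 279]
```

>>> send_rows --targets '[0,0,0,0.45,-0.17,0,-1,0,0,0,0.42,-0.16,0,-1,0,0,0,0,0,0.8,-1,0,0,0,0,0,0.8,-1,0,0,0,0,0,0,-1]'

```text
time_s: 28.92
eef_pos: [435.7, 290.4, 12.5]
ee_rot: [-0.001, 0.708, 0.707, -0.003]
force: [-0.0, -1.3, -0.3]
grip_width: 0.4
grip_force: 41.9
```

>>> send_rows --targets '[0,0,0,0,0,0.25,-1,0,0,0,0,0,0,-1,0,0,0,0,0,0,-1]'

```text
time_s: 29.3
eef_pos: [437.8, 292.2, 0.9]
ee_rot: [0.0, 0.707, 0.707, 0.001]
force: [1.2, -0.6, -0.5]
grip_width: 0.397
grip_force: 41.9
```

```bash
python3 - <<'E'
from h import *
plan([437.1,291.4,-23.1],0)
E
```

```text
t 29.3 pos [437.8 292.2   0.9] yaw 0.0 j6 0.37 F [ 1.2 -0.6 -0.5] w 0.397 gf 41.9 
 turn [ 0.09 -0.04  0.01] then shift [-0.014 -0.011  0.4  ]
```

>>> send_rows --targets '[0,0,0,-0.01,-0.01,0.25,-1,0,0,0,0,0,0.1,-1,0,0,0,0,0,0.02,-1,0,0,0,0,0,0,-1,0,0,0,0,0,0,-1]'

```text
time_s: 29.92
eef_pos: [436.7, 291.6, -22.1]
ee_rot: [0.0, 0.707, 0.707, 0.0]
force: [-0.7, -0.5, -0.8]
grip_width: 0.396
grip_force: 41.9
```

>>> send_rows --targets '[0,0,0,0,0,0.02,-1,0,0,0,0,0,0.01,-1,0,0,0,0,0,0,-1]'

```text
time_s: 30.3
eef_pos: [436.7, 291.6, -23.1]
ee_rot: [0.0, 0.707, 0.707, 0.0]
force: [-3.5, -1.7, 11.1]
grip_width: 0.398
grip_force: 43.1
```

>>> send_rows --targets '[0,0,0,0,0,0.02,-1,0,0,0,0,0,0,-1,0,0,0,0,0,0,-1]'

```text
time_s: 30.68
eef_pos: [436.8, 291.6, -23.2]
ee_rot: [0.0, 0.707, 0.707, 0.0]
force: [-8.7, -5.1, 24.2]
grip_width: 0.397
grip_force: 44.7
```

Contact as predicted. Releasing, then on to the steel block.

>>> send_rows --targets '[0,0,0,0,0,-0.03,-0.15,0,0,0,0,0,0,0,0,0,0,0,0,0,0.2,0,0,0,0,0,-0.2,0.4,0,0,0,0,0,-0.7,0.6]'

```text
time_s: 31.3
eef_pos: [435.4, 291.0, 30.2]
ee_rot: [-0.001, 0.707, 0.707, -0.002]
force: [0.3, 0.4, 0.7]
grip_width: 0.804
grip_force: 0.0
```

>>> send_rows --targets '[0,0,0,0,0,-0.8,0.8,0,0,0,0,0,-0.6,1,0,0,-10.4,0,0,0,1,0,0,-10.3,0,0,0,1,0,0,0,-0.7,0,0,1]'

```text
time_s: 31.92
eef_pos: [451.0, 253.1, 115.3]
ee_rot: [0.0, 0.566, 0.824, 0.0]
force: [0.7, -0.6, -0.5]
grip_width: 1.001
grip_force: 0.0
```

>>> send_rows --targets '[0,0,0,-0.85,0,0,1,0,0,0,-0.85,0,0,1,0,0,0,0,0,0,1,0,0,0,0,0,0,1]'

```text
time_s: 32.42
eef_pos: [487.3, 157.2, 114.9]
ee_rot: [0.0, 0.568, 0.823, 0.0]
force: [-0.0, 0.5, -1.0]
grip_width: 1.003
grip_force: 0.0
```

```bash
python3 - <<'E'
from h import *
plan([635.2,-122.3,110],20.7)
c=eyes.capture("wrist");pickle.dump(c,open("w12.pkl","wb"))
print([proj(c,[x,y,z]).round() for x,y,z in((437,291,25),(438,98,25))])
cv2.imwrite("pics/w12.png",c["img"][:,:,::-1])
t=eyes.capture("top");pickle.dump(t,open("t12.pkl","wb"));hsv=cv2.cvtColor(t["img"],cv2.COLOR_RGB2HSV)
for n,X in dict(sand=(437,291,25),wood=(438,98,25)).items():
    x,y=proj(t,X).astype(int);print(n,x,y);print(hsv[y-12:y+13:4,x-16:x+17:4,1])
E
```

```text
t 32.42 pos [487.3 157.2 114.9] yaw 20.7 j6 -0.28 F [-0.   0.5 -1. ] w 1.003 gf 0.0 
 turn [ 0.02 -0.01  0.02] then shift [-5.229  0.66   0.082]
[array([274., -16.]), array([188., 245.])]
sand 149 249
[[60 58 59 60 59 63 61 57 61]
 [61 62 58 57 58 62 59 60 59]
 [61 58 58 57 70 70 76 64 62]
 [60 63 57 58 60 62 61 61 59]
 [60 59 61 60 57 61 60 57 57]
 [56 58 61 61 59 60 61 59 55]
 [58 55 61 61 62 60 60 57 58]]
wood 234 252
[[122 123 125 115  81  49  14  14 122]
 [122  10   7  15  10  10   4  14 118]
 [125   9  15  93  90  86  44  11 108]
 [123   7  11  88  89  90  28   8 106]
 [130   7   5  94  90  92  41  11 102]
 [127  10  11  95  94  94  66  12  71]
 [129  25  13  13   8   6  12  15  53]]
```

The top view's saturation map shows the wood block inside its recess. Heading to the steel block.

>>> send_rows --targets '[0,0,0,-0.87,0.11,0,1,0,0,0,-0.87,0.11,0,1,0,0,0,-0.87,0.11,0,1,0,0,0,-0.87,0.11,0,1,0,0,0,-0.87,0.11,0,1]'

```text
time_s: 33.15
eef_pos: [611.4, -75.9, 114.6]
ee_rot: [-0.0, 0.568, 0.823, 0.0]
force: [1.3, 0.4, 0.7]
grip_width: 1.001
grip_force: 0.0
```

>>> send_rows --targets '[0,0,0,-0.87,0.11,0,1,0,0,0,0,0,0,1,0,0,0,0,0,0,1]'

```text
time_s: 33.52
eef_pos: [635.2, -120.6, 114.3]
ee_rot: [-0.0, 0.568, 0.823, 0.0]
force: [-0.1, 1.2, -0.1]
grip_width: 1.0
grip_force: 0.0
```

```bash
python3 - <<'E'
from h import *
c=eyes.capture("wrist");pickle.dump(c,open("w13.pkl","wb"))
hsv=cv2.cvtColor(c["img"],cv2.COLOR_RGB2HSV)
m=((hsv[...,1]<45)&(hsv[...,2]>60)).astype(np.uint8)
x,y=proj(c,[635.2,-122.3,18]);print(x,y)
cs,_=cv2.findContours(m,cv2.RETR_EXTERNAL,cv2.CHAIN_APPROX_NONE)
for k in cs:
    if cv2.contourArea(k)>300 and cv2.pointPolygonTest(k,(float(x),float(y)),False)>=0: print(rect(cast(c,k[:,0,:],18)))
plan([635.2,-122.3,-31.5],20.7)
t=pickle.load(open("t12.pkl","rb"));hsv=cv2.cvtColor(t["img"],cv2.COLOR_RGB2HSV)
t=eyes.capture("top");hsv=cv2.cvtColor(t["img"],cv2.COLOR_RGB2HSV)
x,y=proj(t,(437,291,25)).astype(int);print(hsv[y-20:y+21:4,x-28:x+29:4,1])
E
```

```text
273.36141374755 197.4410926692761
(635.5, -121.6, 89.5, 59.3, -69.2)
t 33.58 pos [ 635.1 -120.4  114.5] yaw 20.8 j6 -0.73 F [-0.1  0.3 -0.5] w 0.997 gf 0.0 
 turn [-0.02 -0.03  0.13] then shift [-0.03  -0.01   2.433]
[[127 123 127 127 130 128 128 126 126 123 123 122 120 126 123]
 [130 129 128 130  56  54 107 122 121 120 125 120 123 122 122]
 [128 127  63  58  58  61  52  49  54  15  12  15  40  41 121]
 [126  57  56  58  62  57  57  54  56  58  50  10  13   8 114]
 [ 58  56  59  58  57  56  60  55  57  56  62  58  54   9 116]
 [ 60  55  59  60  60  60  62  58  56  57  52  57  60  56  50]
 [ 61  58  59  59  59  59  58  57  57  59  58  59  57  59  52]
 [ 61  60  58  58  60  60  56  60  59  59  56  57  59  57  59]
 [ 61  61  62  57  57  61  63  62  59  56  59  60  62  62  54]
 [ 59  63  61  61  59  60  61  60  60  60  60  61  59  57  59]
 [ 58  58  64  62  60  61  58  59  58  58  60  59  58  58  64]]
```

Steel block measured at (635.5, -121.6), 89.5 x 59.3 mm, which matches. Descending and gripping.

>>> send_rows --targets '[0,0,0,-0.02,0,0.8,1,0,0,0,0,0,0.8,1,0,0,0,0,0,0.6,1,0,0,0,0,0,0.2,1,0,0,0,0,0,0.03,1]' --newtons 80

```text
time_s: 34.25
eef_pos: [636.1, -122.7, -30.7]
ee_rot: [0.0, 0.568, 0.823, 0.0]
force: [0.2, 0.6, 0.3]
grip_width: 0.998
grip_force: 0.0
```

>>> send_rows --targets '[0,0,0,0,0,0,0.7,0,0,0,0,0,0,0.5,0,0,0,0,0,0,0.3,0,0,0,0,0,0,-0.5,0,0,0,0,0,0,-1]'

```text
time_s: 34.88
eef_pos: [636.3, -123.5, -29.5]
ee_rot: [0.001, 0.568, 0.823, 0.0]
force: [-3.2, 1.5, 8.5]
grip_width: 0.673
grip_force: 85.8
```

>>> send_rows --targets '[0,0,0,0,0,0,-1,0,0,0,0,0,0,-1]'

```text
time_s: 35.12
eef_pos: [636.3, -123.5, -29.4]
ee_rot: [0.001, 0.568, 0.823, 0.0]
force: [-3.1, 1.0, 8.9]
grip_width: 0.673
grip_force: 85.8
```

>>> send_rows --targets '[0,0,0,0,0,-0.1,-1,0,0,0,0,0,-0.2,-1,0,0,0,0,0,-0.4,-1,0,0,0,0,0,-0.8,-1,0,0,0,0,0,-0.8,-1]'

```text
time_s: 35.75
eef_pos: [635.4, -123.1, 108.3]
ee_rot: [-0.0, 0.568, 0.823, -0.0]
force: [0.5, -1.1, -5.4]
grip_width: 0.669
grip_force: 87.8
```

>>> send_rows --targets '[0,0,8.9,0,0,0,-1,0,0,8.9,0,0,0,-1,0,0,8.9,0,0,0,-1,0,0,8.9,0,0,0,-1,0,0,0,0,0,0,-1]'

```text
time_s: 36.38
eef_pos: [635.6, -123.2, 107.0]
ee_rot: [-0.0, 0.792, 0.61, -0.0]
force: [-0.5, -0.4, -4.5]
grip_width: 0.67
grip_force: 87.7
```

```bash
python3 - <<'E'
from h import *
plan([632.5,80.2,0],-14.9)
E
```

```text
t 36.38 pos [ 635.6 -123.2  107. ] yaw -14.8 j6 -0.11 F [-0.5 -0.4 -4.5] w 0.67 gf 87.7 
 turn [-0.01 -0.    0.1 ] then shift [ 3.263 -0.921  1.783]
```

>>> send_rows --targets '[0,0,0,0.65,-0.18,0,-1,0,0,0,0.65,-0.19,0,-1,0,0,0,0.65,-0.18,0,-1,0,0,0,0.65,-0.19,0,-1,0,0,0,0.66,-0.18,0,-1]'

```text
time_s: 37.0
eef_pos: [632.4, 81.3, 107.0]
ee_rot: [0.0, 0.792, 0.611, 0.0]
force: [-0.5, -0.2, -5.3]
grip_width: 0.668
grip_force: 87.7
```

>>> send_rows --targets '[0,0,0,0,0,0.6,-1,0,0,0,0,0,0.6,-1,0,0,0,0,0,0.6,-1,0,0,0,0,0,0,-1,0,0,0,0,0,0,-1]'

```text
time_s: 37.62
eef_pos: [633.7, 79.9, 0.6]
ee_rot: [0.001, 0.792, 0.61, 0.001]
force: [0.3, -0.2, -5.2]
grip_width: 0.669
grip_force: 88.7
```

```bash
python3 - <<'E'
from h import *
plan([632.5,80.2,-26.4],-14.9)
c=eyes.capture("wrist");cv2.imwrite("pics/w14.png",c["img"][:,:,::-1])
E
```

```text
t 37.62 pos [6.337e+02 7.990e+01 6.000e-01] yaw -14.8 j6 0.2 F [ 0.3 -0.2 -5.2] w 0.669 gf 88.7 
 turn [ 0.15 -0.03  0.1 ] then shift [-0.    -0.02   0.449]
```

View pics/w14.png

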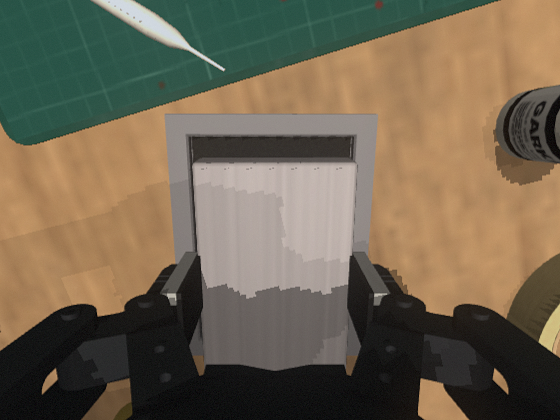

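The steel block (194-356) is square over the recess (188-356). Lowering.

>>> send_rows --targets '[0,0,0,0,-0.02,0.25,-1,0,0,0,0,0,0.14,-1,0,0,0,0,0,0.03,-1,0,0,0,0,0,0,-1,0,0,0,0,0,0,-1]'

```text
time_s: 38.3
eef_pos: [631.5, 80.3, -26.3]
ee_rot: [0.0, 0.793, 0.61, 0.0]
force: [-1.4, 0.2, -1.7]
grip_width: 0.67
grip_force: 89.2
```

>>> send_rows --targets '[0,0,0,0,0,0.02,-1,0,0,0,0,0,0.01,-1,0,0,0,0,0,0,-1]'

```text
time_s: 38.67
eef_pos: [631.6, 80.3, -26.4]
ee_rot: [0.0, 0.793, 0.61, 0.0]
force: [-9.3, -0.6, 13.5]
grip_width: 0.671
grip_force: 90.8
```

>>> send_rows --targets '[0,0,0,0,0,0.02,-1,0,0,0,0,0,0,-1,0,0,0,0,0,0,-1]'

```text
time_s: 39.05
eef_pos: [631.6, 80.3, -26.5]
ee_rot: [0.0, 0.793, 0.61, 0.0]
force: [-12.6, -0.2, 22.7]
grip_width: 0.672
grip_force: 91.9
```

>>> send_rows --targets '[0,0,0,0,0,-0.04,0.4,0,0,0,0,0,0,0.6,0,0,0,0,0,0,0.9,0,0,0,0,0,0,1,0,0,0,0,0,-0.3,1]'

```text
time_s: 39.67
eef_pos: [630.6, 80.3, -9.6]
ee_rot: [-0.001, 0.793, 0.61, -0.001]
force: [0.2, -0.2, 0.4]
grip_width: 1.001
grip_force: 0.0
```

>>> send_rows --targets '[0,0,0,0,0,-0.7,1,0,0,0,0,0,-0.8,1,0,0,0,0,0,-0.8,1,0,0,0,0,0,-0.8,1,0,0,0,0,0,0,1]'

```text
time_s: 40.3
eef_pos: [633.1, 80.3, 182.6]
ee_rot: [0.003, 0.793, 0.61, 0.003]
force: [-0.5, -0.6, 0.0]
grip_width: 1.001
grip_force: 0.0
```

>>> send_rows --targets '[0,0,0,-0.9,0,0,1,0,0,0,-0.9,0,0,1,0,0,0,0,0,0,1,0,0,0,0,0,0,1]'

```text
time_s: 40.8
eef_pos: [603.6, -23.7, 177.0]
ee_rot: [-0.0, 0.793, 0.61, 0.0]
force: [-0.3, 0.6, -0.5]
grip_width: 1.001
grip_force: 0.0
```

```bash
python3 - <<'E'
from h import *
plan([632,80,150])
t=eyes.capture("top");hsv=cv2.cvtColor(t["img"],cv2.COLOR_RGB2HSV);a=hsv.astype(int)
def blob(n,m,X,z):
    x,y=proj(t,X);L,lab,st,_=cv2.connectedComponentsWithStats(m.astype(np.uint8))
    i=lab[int(y),int(x)];k=np.argwhere(lab==i)[:,::-1] if i else None
    print(n,None if k is None else (len(k),rect(cast(t,k,z))))
blob("wood",(a[...,1]>60)&(a[...,2]>100),(438,98,25),25)
blob("sand",(a[...,1]>40)&(a[...,2]>100),(437,291,25),25)
blob("steel",(a[...,1]<45)&(a[...,2]>170),(632,80,21),21)
blob("jar",(a[...,0]>45)&(a[...,0]<75)&(a[...,1]>150),(532,-19,62),62)
x,y=proj(t,(632,80,21)).astype(int);print(a[y-44:y+45:8,x-36:x+37:6,2])
d=pickle.load(open("c0.pkl","rb"))["top"]["img"].astype(int)
for n,X in dict(jar=(532,-19,40),cup=(471,-253,40)).items():
    x,y=proj(t,X).astype(int);print(n,"diff",np.abs(t["img"].astype(int)-d)[y-25:y+25,x-25:x+25].mean().round(2))
E
```

```text
t 40.8 pos [603.6 -23.7 177. ] yaw -14.9 j6 0.03 F [-0.3  0.6 -0.5] w 1.001 gf 0.0 
 turn [-0.01 -0.02 -0.  ] then shift [1.792 0.013 0.449]
wood (368, (425.1, 116.3, 167.2, 64.1, 5.0))
sand (496, (435.3, 292.0, 71.7, 34.2, -87.5))
steel None
jar None
[[ 93 167 192 194 187  51 208 207  69  75  86  74  88]
 [ 95 170 190 187 203 202 206 206 206 170 192  30 105]
 [ 90 164 177 171 177 209 210  88 198 208 204 195 193]
 [ 96 199 188 152 152 207 207  96 178 191 198 200 200]
 [ 91 180 179 114 188 192 187 134 117 183 172 160 108]
 [ 95 183 150 182 168 174 148 176 180 186 189 192 191]
 [ 96 187 131 194 134 134 159 181 185 192 192 193 187]
 [ 93 162 143  51  51 149 181 184 192 192 194 192 187]
 [ 92 196 199 201 147 175 180 188 193 194 195 189 188]
 [ 95 192 187 140 159 179 188 192 192 196 198 188 185]
 [ 94 182 190 149 176 184 192 194 194 192 193 189 183]
 [ 91 188 137 162 181 187 195 194 197 197 192 188 183]]
jar diff 40.25
cup diff 19.69
```

>>> send_rows --targets '[0,0,0,-0.75,-0.37,0,1,0,0,0,-0.75,-0.37,0,1,0,0,0,-0.75,-0.37,0,1,0,0,0,-0.75,-0.37,0,1,0,0,0,-0.75,-0.37,0,1]'

```text
time_s: 41.48
eef_pos: [438.1, -213.2, 177.0]
ee_rot: [0.0, 0.792, 0.61, 0.0]
force: [1.8, -0.3, 0.1]
grip_width: 1.002
grip_force: 0.0
```

>>> send_rows --targets '[0,0,0,-0.75,-0.37,0,1,0,0,0,-0.75,-0.37,0,1,0,0,0,-0.75,-0.37,0,1,0,0,0,-0.75,-0.37,0,1,0,0,0,-0.75,-0.37,0,1]'

```text
time_s: 42.1
eef_pos: [273.4, -402.6, 177.0]
ee_rot: [0.0, 0.792, 0.61, 0.0]
force: [0.3, -0.5, -0.4]
grip_width: 1.0
grip_force: 0.0
```

>>> send_rows --targets '[0,0,0,-0.75,-0.37,0,1,0,0,0,-0.75,-0.37,0,1,0,0,0,0,0,0,1,0,0,0,0,0,0,1]'

```text
time_s: 42.6
eef_pos: [208.6, -477.0, 176.7]
ee_rot: [-0.0, 0.792, 0.61, 0.0]
force: [-0.0, -0.6, -0.3]
grip_width: 1.001
grip_force: 0.0
```

```bash
python3 - <<'E'
from h import *
plan([632,80,150])
t=eyes.capture("top");a=cv2.cvtColor(t["img"],cv2.COLOR_RGB2HSV).astype(int)
def blob(n,m,X,z):
    x,y=proj(t,X);L,lab,st,_=cv2.connectedComponentsWithStats(m.astype(np.uint8),connectivity=4)
    i=lab[int(y),int(x)];k=np.argwhere(lab==i)[:,::-1] if i else None
    print(n,None if k is None else (len(k),rect(cast(t,k,z))))
blob("wood",(a[...,1]>60)&(a[...,2]>120),(438,98,25),25)
blob("sand",(a[...,1]>40)&(a[...,2]>120),(437,291,25),25)
blob("steel",(a[...,1]<45)&(a[...,2]>165),(632,80,21),21)
d=pickle.load(open("c0.pkl","rb"))["top"]["img"].astype(int)
for n,X in dict(jar=(532,-19,40),cup=(471,-253,40)).items():
    x,y=proj(t,X).astype(int);print(n,"diff",np.abs(t["img"].astype(int)-d)[y-25:y+25,x-25:x+25].mean().round(2))
cv2.imwrite("pics/final.png",cv2.resize(t["img"][90:290,100:450,::-1],(784,448)))
E
```

```text
t 42.6 pos [ 208.6 -477.   176.7] yaw -14.8 j6 -1.13 F [-0.  -0.6 -0.3] w 1.001 gf 0.0 
 turn [ 0.   -0.04  0.  ] then shift [10.778  4.45   0.446]
wood (181, (436.8, 97.8, 29.7, 29.7, 3.3))
sand (480, (435.3, 292.0, 70.9, 34.2, -87.5))
steel (879, (631.1, 82.2, 88.1, 58.4, 75.3))
jar diff 3.56
cup diff 3.52
```

View pics/final.png

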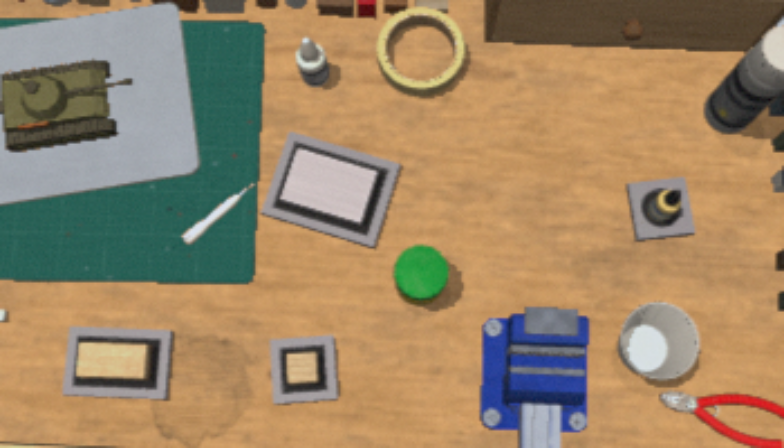

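All four pieces sit inside their recesses: steel (330,187), bottle (663,207), sanding block (112,362), wood block (302,368). The jar and cup have not moved. Handing in.

```bash
python3 -c "
from rig import job
print(job.finish_job())"
```

```text
the job is handed in; nothing more can be done
None
```

I placed all four pieces in their matching holders, top down, and handed the job in at about 43 s with the jar and cup unmoved; the fingertips are really 35 mm above the reported TCP, so the bottle was carried by its cap instead of its body, and I viewed 15 pictures, one over the limit of 14.

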